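# Shake stirring bars evenly over a drying tray

### The arm

A 6-joint arm with a two-finger parallel gripper is mounted at the origin on a cart in front of the work surface, level with it; the furniture and walls round the work are solid. World frame = base frame: x ahead of the robot, y to its left, z up, the work surface at z = 0. Lengths are in mm, angles in rad, forces in N, time in s.
With the tool pointing down it reaches from about 350 to 875 mm from the base axis. Payload 4.2 kg.
Tool frame: the origin (TCP) lies midway between the tips of the shut fingers; the grasp point (between the pads) lies arm.grip_depth behind it (arm.grip_depth is the distance from the TCP to the grasp point, in mm); z points along the fingers, y is the direction in which the jaws open and shut (so a half turn about z gives the same grasp; the last joint's range is limited). The gripper opens to 85 mm and grips with 20 to 120 N. Pads are 22 mm wide; open, the fingers measure 114 mm over their backs; the gripper's body (76 mm by 85 mm) begins 54 mm behind the grasp point. The pads swing forward as they close: fully open they stand 13 mm farther back than shut.
Start: joints at [1.47, 0.385, 0.008, 0, -1.194, -0.259], TCP at [220.021, 584.97, 231.312] pointing down, gripper open.
Joint ranges: [-3.14, 3.14], [-1.21, 2.06], [-1.07, 1.41], [-3.16, 2.05], [-2.99, -0.16], [-3.1, 3.1]. Speed limits (rad/s): [2.79, 2.79, 3.14, 3.14, 3.14, 3.14].

### API

Orientations are given as a unit quaternion [x, y, z, w].
In Python, from bench import arm gives the robot as it stands.
- The arm moves only by the tool play_rows, never from a script. Its argument "motion" is one flat list of numbers, 7 for each row, row after row: the opening in per cent of the stroke, from 0 (shut) to 100 (fully open), then the shift along the world's x, y, z in cm, then the turn, a rotation vector about the world's x, y, z in degrees. A call has 1 to 5 rows; each row is the pose to reach, as a shift and turn from the pose commanded when the call began; what a row does not reach only later rows make up. A row lasts 1/8 s, in which the tool goes at most 62.5 mm and 10.7 degrees, less where a joint would pass 70% of its speed; a pose out of reach is approached as far as the arm can. A call with a gripper value outside its range is refused whole. The fingers move at their own pace and stop on an object; the grip force is fixed at half the most. Time passes only in rows, so rows that repeat a pose let the fingers close. It gives the time, the measured TCP pose, the force and the opening at its end, in the units of the state.
- arm.read_state(): the state, without advancing time (a new reading comes with each control period).
- arm.get_image(name): name is "scene" or "top" or "wrist"; returns (picture, depth): 400x640x3 uint8, red, green, blue; 400x640 float32, mm along the optical axis (not along the pixel's ray), 0 where there is no reading.
- arm.camera_info(name): a dict with "fovy" (degrees; the focal length in pixels is half the picture's height over the tangent of half this angle, whatever the lens; pixels are square), "cx", "cy" (the principal point, pixels), "R" (3x3) and "t" (3): a world point X has camera coordinates R X + t. Camera axes: x right, y down, z forward; pixel columns grow to the right and rows downward; lengths in mm; the calibration is good to about 2 mm. A picture is of the moment at which its call begins: read the wrist's pose just before it. camera_info takes no time and is no camera call; for the wrist camera it gives the pose at the moment of the call.
- arm.job_done(): hands the job in, once; it reports no verdict.
Trained networks look in the newest picture that a camera, given by its name, has taken for a name from the list of things; names that differ only in an ending like _2 or _b are one class to them, and where a whole thing is asked for, a point or a joint stands for the part that bears it (a point fixed in the world has none). Each returns a list of dicts, best first, with "confidence" (0 to 1); they miss things now and then, are a little off and sometimes report something else, mostly with a low value. They report only what shows in the picture. A call takes as long as a camera call.
- arm.outline_of(thing, camera): "mask" (400x640 bool, what is visible of it) and "extent" ([left, top, width, height] in pixels, round what is visible of it).
- arm.place_of(thing, camera): "uv" ([column, row] in pixels: a listed point, or the origin of a listed thing).
The state is a dict: "clock": time; "joints": joint angles; "joint_vel": joint speeds; "joint_efforts": joint torques, N m; "position": TCP position; "ee_rot": TCP orientation; "contact_force": force on the tool from outside, world axes, zero at the start; "wrist_torque": the same for the moment, N m; "gripper_width": finger opening in mm.
Only numpy, scipy, OpenCV 4.12 (cv2) and the standard library are available. Lean on these libraries where they do the work, as an engineer would, in place of code of your own. Each camera call takes 0.05 s, during which the arm holds its last target.

### The job

Pick up the shaker and shake the five washed stirring bars out over the drying tray to dry, evenly: at least one in each of the three fields (so no more than three in any), none beside the tray, and without touching the bars with the gripper. Then set the empty shaker down level on the middle of its rubber mat and let go; leave the other things on the bench where they are.

Things in the scene. Friction and masses are not known exactly. Their poses are not given: they have to be found in the camera images.
- shaker: Hand shaker: straight open-topped aluminium channel, 160 mm long (own x), 32 wide (own y), walls 36 high, floor and walls 3 mm thick, smooth inside, about 0.22 kg empty. Origin at the centre of its underside, z up. Closed at its +x end; the -x end is the open mouth, without a sill.
- shaker_grip (a point): Middle of the shaker's solid grey grip block, 52 mm straight above the shaker's origin. The block is 44 mm long (x), 36 mm wide (y) and bridges the channel from z = 36 to 68 mm; grip it across y.
- shaker_mouth (a point): Lower lip of the shaker's mouth, 80 mm from its origin along own -x, at floor height 3 mm. Level, the bars lie still; tipped mouth-down by about 15 to 25 degrees (friction varies) they begin to slide out, slowly and in single file, and stop when it is tipped back some 10 degrees. Quick jerks also make them slip.
- tray: Fixed steel drying tray, 130 mm (own x) by 240 mm (own y), rim 27 mm high, floor 3 mm thick, origin at the centre of its underside. Two ribs 15 mm high at own y = -39.5 and +39.5 mm part it into three equal fields in a row along y, centred at y = -78, 0 and +78 mm, each about 124 mm by 76 mm inside.
- mat: Fixed black rubber mat lying on the worktop, 220 mm (own x) by 120 mm (own y), 2 mm thick, origin at the centre of its underside. The shaker starts on it, mouth roughly towards the robot.
- bar_0: One of five equal white stirring bars: short eight-sided prism, 22 mm across flats, 26 mm long along its own x, 25 g; origin at its centre. All five start in the shaker's channel one behind another, bar_0 at the closed end, bar_4 nearest the mouth.
- bar_1: One of five equal white stirring bars: short eight-sided prism, 22 mm across flats, 26 mm long along its own x, 25 g; origin at its centre. All five start in the shaker's channel one behind another, bar_0 at the closed end, bar_4 nearest the mouth.
- bar_2: One of five equal white stirring bars: short eight-sided prism, 22 mm across flats, 26 mm long along its own x, 25 g; origin at its centre. All five start in the shaker's channel one behind another, bar_0 at the closed end, bar_4 nearest the mouth.
- bar_3: One of five equal white stirring bars: short eight-sided prism, 22 mm across flats, 26 mm long along its own x, 25 g; origin at its centre. All five start in the shaker's channel one behind another, bar_0 at the closed end, bar_4 nearest the mouth.
- bar_4: One of five equal white stirring bars: short eight-sided prism, 22 mm across flats, 26 mm long along its own x, 25 g; origin at its centre. All five start in the shaker's channel one behind another, bar_0 at the closed end, bar_4 nearest the mouth.
- marker: Black felt-tip marker, 138 mm long, 13 mm thick, loose bystander; origin at its middle, underside.
- film_carton: Small white and purple carton, 55x115x55 mm, loose bystander; origin at the centre of its underside.
- small_dish: Covered petri dish, 60 mm across, 16 mm high, loose bystander; origin at the centre of its underside.

How it is judged:
By the outcome, as a careful person would: the job done as asked, in the order asked, and still so for the second after the job is handed in, with the robot touching nothing.
It also fails if it takes over 72 s, if anything falls off the work surface, if the arm or the gripper's body presses on something with over 40 N, if the wrist force passes 120 N, or if a joint passes its speed limit or range.

## Working session

There is one attempt and no reset: what is moved stays moved. The work goes in short steps, Python scripts to look and compute and a tool call to move; the robot and the scene stay as the last step left them, time stands still between calls to the robot, and variables do not carry over. Pictures are saved under pics/ and viewed, and the job is handed in when it is done.

Besides the shell and the picture viewer there is one more tool, called after "Call:" by a JSON object that holds its "fn" and its "kwargs". play_rows: Moves the arm, as the interface text tells. Its arguments: {"type":"object","properties":{"motion":{"type":"array","items":{"type":"number"}}},"required":["motion"]}

```bash
ls; mkdir -p pics
python3 - <<'E'
from bench import arm
import cv2
print(arm.read_state()); print(arm.grip_depth)
for n in("scene","top"):
    p,d=arm.get_image(n); cv2.imwrite(f"pics/{n}0.png",p[:,:,::-1]); print(n,arm.camera_info(n))
    for t in("shaker_grip","shaker_mouth","shaker","tray","mat","bar_4","marker","film_carton","small_dish"):
        print(t,[(r['uv'],round(r['confidence'],2)) for r in arm.place_of(t,n)[:2]])
E
```

```text
pics
{'clock': 0.0, 'joints': array([ 1.46959492e+00,  3.85545702e-01,  6.61505578e-03, -5.21247810e-04,
       -1.19395604e+00, -2.58590727e-01]), 'joint_vel': array([-0.00017765,  0.00130298,  0.00050165, -0.00088762,  0.00126732,
       -0.00046768]), 'joint_efforts': array([-7.57028993e-04, -3.92291379e+01,  1.88395894e+01,  4.18629214e+00,
       -4.69684484e-03, -1.38226676e-05]), 'position': array([219.82621032, 584.44529275, 230.22059552]), 'ee_rot': array([ 9.83844518e-01, -1.79021824e-01, -1.59321015e-04,  1.06099045e-03]), 'contact_force': array([ 0.32539083, -0.50100076, -0.2439051 ]), 'wrist_torque': array([-0.02703755,  0.01381168, -0.00145869]), 'gripper_width': 85.96986746487842}
18.700000000000003
scene {'fovy': 53.396573666004244, 'cx': 319.9494367742016, 'cy': 203.87276137781365, 'R': array([[-0.83409075, -0.55118502, -0.02208395],
       [-0.22540197,  0.37708646, -0.89833165],
       [ 0.50347451, -0.74431235, -0.43876251]]), 't': array([364.49549394, 237.25098557, 632.66166893])}
shaker_grip [([333.2, 211.7], 0.91)]
shaker_mouth [([365.1, 233.9], 0.64)]
shaker [
[... 206 characters left out ...]
small_dish [([210.6, 264.5], 0.77), ([252.2, 235.6], 0.28)]
top {'fovy': 47.58081053292889, 'cx': 326.8479659838321, 'cy': 193.42102467496204, 'R': array([[-0.01387535, -0.9997848 , -0.01542145],
       [-0.99949351,  0.01430975, -0.0284246 ],
       [ 0.02863916,  0.01501924, -0.99947697]]), 't': array([-103.54788744,  511.1450887 , 1129.44034281])}
shaker_grip [([343.4, 199.5], 0.56)]
shaker_mouth [([345.1, 230.2], 0.67), ([347.6, 201.7], 0.23)]
shaker [([347.2, 181.7], 0.16)]
tray [([210.0, 214.2], 0.89)]
mat [([349.3, 201.0], 0.91)]
bar_4 [([345.8, 204.6], 0.6), ([346.4, 172.5], 0.45)]
marker [([307.1, 132.8], 0.7)]
film_carton [([456.2, 166.7], 0.77)]
small_dish [([239.1, 129.2], 0.79)]
```

View pics/top0.png

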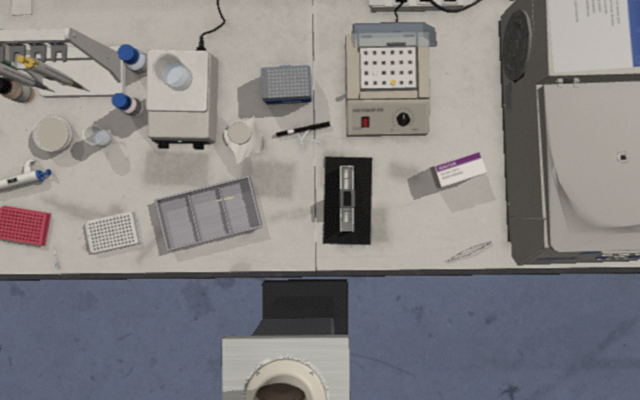

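View pics/scene0.png

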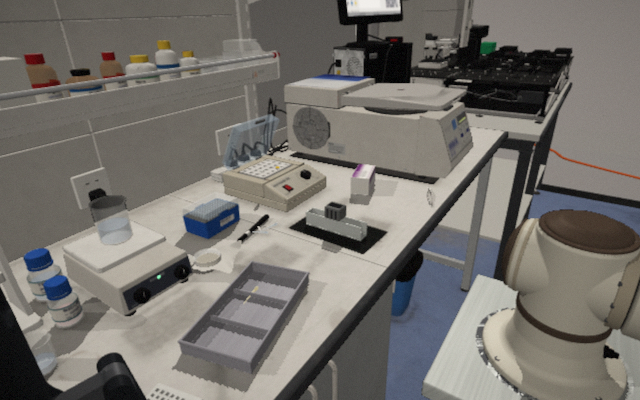

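```bash
cat > h.py <<'E'
from bench import arm
import numpy as np, cv2
from scipy.spatial.transform import Rotation as Ro
def cam(n):
    c=arm.camera_info(n); f=200/np.tan(np.radians(c['fovy'])/2); return c,f
def proj(n,X):
    c,f=cam(n); p=np.asarray(X)@c['R'].T+c['t']; return p[...,:2]/p[...,2:]*f+[c['cx'],c['cy']]
def onz(n,uv,z):
    c,f=cam(n); uv=np.atleast_2d(uv); r=np.c_[(uv-[c['cx'],c['cy']])/f,np.ones(len(uv))]@c['R']
    o=-c['R'].T@c['t']; return o+r*((z-o[2])/r[:,2])[:,None]
def cloud(n,d):
    c,f=cam(n); v,u=np.mgrid[:400,:640]; p=np.dstack([(u-c['cx'])/f*d,(v-c['cy'])/f*d,d]); return (p-c['t'])@c['R']
E
python3 - <<'E'
from h import *
for n in("scene","top"): print(proj(n,[[220,585,230],[0,0,0]]))
p,d=arm.get_image("top"); np.save('d0.npy',d)
P=cloud("top",d)
for t,z in(("tray",27),("mat",2),("shaker",36),("shaker_grip",68),("film_carton",55),("marker",6),("small_dish",16)):
    o=arm.outline_of(t,"top")
    if not o: print(t,None);continue
    m=o[0]['mask']; c=cv2.findContours(m.astype(np.uint8),0,1)[0]; c=max(c,key=cv2.contourArea)[:,0]
    w=onz("top",c,z)[:,:2]; print(t,o[0]['confidence'],o[0]['extent'],cv2.minAreaRect(w.astype(np.float32)), 'z',np.percentile(P[m][:,2],[5,50,95]).round())
for n in ("scene","top"):
  arm.get_image(n)
  for t,z in(("shaker_grip",52),("shaker_mouth",5),("tray",0),("mat",0),("film_carton",0)):
    r=arm.place_of(t,n)
    if r: print(n,t,onz(n,r[0]['uv'],z).round(),r[0]['confidence'])
g=cv2.resize(p[120:260,130:430,::-1],None,fx=2.6,fy=2.6,interpolation=cv2.INTER_CUBIC); cv2.imwrite("pics/crop0.png",g)
E
```

```text
[[ 38.56345168 591.09958637]
 [549.06798276 353.00656893]]
[[-17.88367365 338.79410478]
 [285.2555064  398.73454648]]
tray 0.86 [151.7, 179.0, 108.8, 73.4] ((465.5961608886719, 184.3691864013672), (137.10153198242188, 247.61569213867188), 13.268158912658691) z [-0.  4. 27.]
mat 0.88 [324.3, 159.0, 47.2, 86.4] ((491.02569580078125, -160.61622619628906), (120.2176284790039, 221.8280487060547), 87.94564819335938) z [-2.  2.  6.]
shaker 0.82 [338.2, 165.1, 17.4, 64.8] ((497.091552734375, -158.9075927734375), (36.521095275878906, 155.9802703857422), 89.16126251220703) z [ 3. 65. 73.]
shaker_grip 0.7 [334.8, 166.4, 20.2, 65.5] ((497.54644775390625, -156.24606323242188), (61.220008850097656, 37.640804290771484), 4.92207670211792) z [ 3. 67. 73.]
film_carton 0.7 [429.9, 148.7, 59.1, 37.1] ((560.7730102539062, -423.8552551269531), (57.39753341674805, 129.72605895996094), 17.626853942871094) z [15. 55. 59.]
marker 0.73 [277.6, 124.7, 50.9, 14.5] ((673.5035400390625, -51.770423889160156), (12.898155212402344, 137.2621612548828), 10.408004760742188) z [ 7. 12. 16.]
small_dish 0.72 [226.1, 117.3, 28.3, 27.1] ((666.1447143554688, 106.61770629882812), (60.1993522644043, 60.36787796020508), 89.4779281616211) z [ 9. 16. 20.]
scene shaker_grip [[ 495. -155.   52.]] 0.62
scene shaker_mouth [[ 421. -170.    5.]] 0.96
scene tray [[462. 181.  -0.]] 0.6
scene mat [[ 494. -163.    0.]] 0.87
scene film_carton [[ 576. -448.   -0.]] 0.67
top shaker_grip [[ 499. -157.   52.]] 0.86
top shaker_mouth [[ 414. -155.    5.]] 0.76
top tray [[468. 188.   0.]] 0.97
top mat [[ 496. -161.    0.]] 0.7
top film_carton [[ 573. -431.    0.]] 0.91
```

View pics/crop0.png

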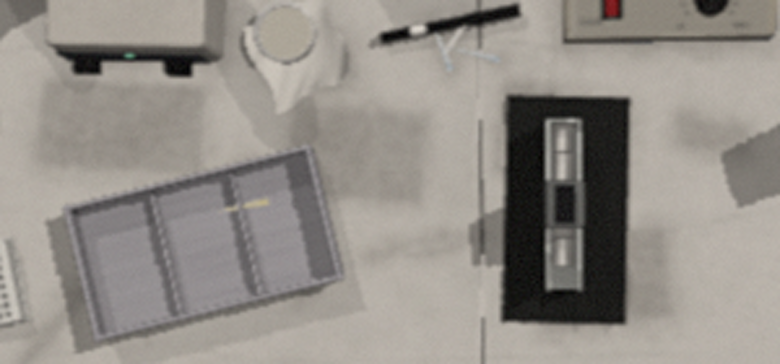

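Call:
{"fn": "play_rows", "kwargs": {"motion": [100, 2.1, -5.6, 0, 0, 0, 4, 100, 4.2, -11.2, 0, 0, 0, 8, 100, 6.3, -16.8, 0, 0, 0, 12, 100, 8.4, -22.4, 0, 0, 0, 16, 100, 10.5, -28, 0, 0, 0, 20.6]}}

```text
clock: 2.62
position: [325.4, 303.2, 231.6]
ee_rot: [1.0, 0.002, 0.0, -0.0]
contact_force: [0.4, 0.2, 0.2]
gripper_width: 85.7
```

Call:
{"fn": "play_rows", "kwargs": {"motion": [100, 2.1, -5.6, 0, 0, 0, 0, 100, 4.2, -11.2, 0, 0, 0, 0, 100, 6.3, -16.8, 0, 0, 0, 0, 100, 8.4, -22.4, 0, 0, 0, 0, 100, 10.5, -28, 0, 0, 0, 0]}}

```text
clock: 3.25
position: [430.5, 23.2, 231.9]
ee_rot: [1.0, 0.0, 0.001, -0.0]
contact_force: [-0.2, 0.4, 0.6]
gripper_width: 85.3
```

Call:
{"fn": "play_rows", "kwargs": {"motion": [100, 2.1, -5.6, 0, 0, 0, 0, 100, 4.2, -11.2, 0, 0, 0, 0, 100, 4.2, -18.3, 0, 0, 0, 0, 100, 4.2, -18.3, 0, 0, 0, 0]}}

```text
clock: 3.75
position: [471.6, -161.3, 230.9]
ee_rot: [1.0, -0.003, -0.0, 0.0]
contact_force: [0.3, 0.2, 0.3]
gripper_width: 85.6
```

Run:
```python
from h import *
s=arm.read_state(); print(s['clock'],s['position'],Ro.from_quat(s['ee_rot']).as_matrix().round(3),s['joints'].round(2))
p,d=arm.get_image("wrist"); c=arm.camera_info("wrist"); print(c)
cv2.imwrite("pics/w1.png",p[:,:,::-1])
for t,z in(("shaker_grip",52),("shaker_mouth",5),("mat",0),("shaker",2)):
    r=arm.place_of(t,"wrist")
    if r: print(t,r[0]['uv'],onz("wrist",r[0]['uv'],z).round(1),r[0]['confidence'])
P=cloud("wrist",d)
m=(P[...,2]>60)&(P[...,2]<76)&(abs(P[...,1]+158)<60)&(abs(P[...,0]-497)<70)
print(m.sum()); q=P[m]; print(q.min(0),q.max(0),np.median(q,0)); print(cv2.minAreaRect(q[:,:2].astype(np.float32)))
m=(P[...,2]>30)&(P[...,2]<42)&(abs(P[...,1]+158)<40)&(abs(P[...,0]-497)<120)
q=P[m]; print(m.sum(),cv2.minAreaRect(q[:,:2].astype(np.float32)))
```

```text
3.75 [ 471.61729504 -161.27522884  230.94559184] [[ 1.    -0.006 -0.001]
 [-0.006 -1.    -0.   ]
 [-0.001  0.    -1.   ]] [-0.    0.17 -0.29  0.   -1.11  1.57]
{'fovy': 71.18056788331167, 'cx': 322.0321625774872, 'cy': 197.61131380300347, 'R': array([[-4.71357552e-03, -9.99988870e-01,  2.06105717e-04],
       [-9.62261651e-01,  4.59182279e-03,  2.72087174e-01],
       [-2.72085092e-01,  1.08417581e-03, -9.62272585e-01]]), 't': array([-157.79422256,  418.36554838,  505.78714874])}
shaker_grip [322.1, 157.8] [[ 496.3 -158.7   52. ]] 0.56
shaker_mouth [320.6, 210.4] [[ 417.2 -155.4    5. ]] 0.7
mat [322.4, 157.7] [[ 489.7 -157.3    0. ]] 0.61
shaker [320.4, 153.0] [[ 496.3 -154.3    2. ]] 0.6
1319
[ 473.5470487  -172.13693425   60.18612217] [ 517.4595348  -136.31042421   73.13981255] [ 496.6219721  -154.25387334   69.85634654]
((495.47637939453125, -154.17257690429688), (43.87421417236328, 35.837162017822266), 0.19974522292613983)
599 ((495.8583984375, -154.37417602539062), (159.11187744140625, 31.976272583007812), 0.15270289778709412)
```

View pics/w1.png

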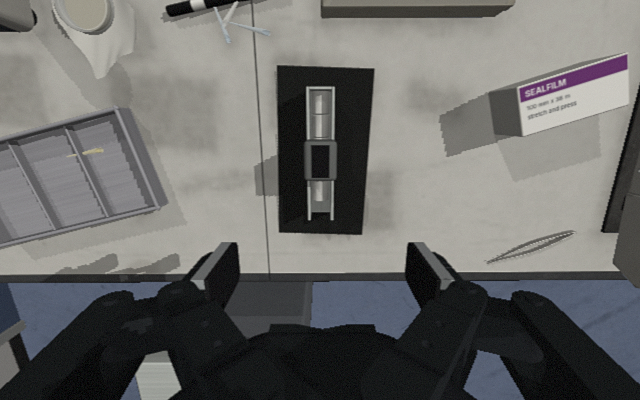

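Run:
```python
from h import *
p,d=arm.get_image("wrist")
for t,z in (("mat",2),("tray",27)):
    o=arm.outline_of(t,"wrist")
    if o:
        m=o[0]['mask']; c=max(cv2.findContours(m.astype(np.uint8),0,1)[0],key=cv2.contourArea)[:,0]
        w=onz("wrist",c,z)[:,:2]; print(t,o[0]['confidence'],o[0]['extent'],cv2.minAreaRect(w.astype(np.float32)))
print(onz("wrist",[[277,66],[375,69],[361,235],[279,231]],2))
c,f=cam("top"); 
# own dark segmentation in top
p,d=arm.get_image("top"); g=p.max(2)
m=np.zeros((400,640),np.uint8); m[150:255,315:380]=(g[150:255,315:380]<45)
m=cv2.morphologyEx(m,cv2.MORPH_CLOSE,np.ones((21,21)))
k=max(cv2.findContours(m,0,1)[0],key=cv2.contourArea)[:,0]
print(cv2.minAreaRect(onz("top",k,2)[:,:2].astype(np.float32)))
P=cloud("top",d)
m=(P[...,2]>17)&(P[...,2]<33)&(abs(P[...,1]-184)<160)&(abs(P[...,0]-465)<110)
q=P[m];print(m.sum(),cv2.minAreaRect(q[:,:2].astype(np.float32)))
m=(P[...,2]>25)&(P[...,2]<45)&(abs(P[...,1]+155)<40)&(abs(P[...,0]-497)<120)
q=P[m];print(m.sum(),cv2.minAreaRect(q[:,:2].astype(np.float32)))
```

```text
mat 0.76 [280.6, 66.5, 96.9, 168.9] ((490.76788330078125, -161.79148864746094), (120.34674835205078, 221.2659149169922), 88.04109954833984)
tray 0.84 [0.0, 102.7, 172.2, 141.7] ((466.5952453613281, 173.18870544433594), (132.41671752929688, 250.73507690429688), 13.599434852600098)
[[ 601.82320278 -101.18685112    2.        ]
 [ 598.66717211 -220.86804568    2.        ]
 [ 379.54292199 -212.41481234    2.        ]
 [ 385.50654421  -94.97691098    2.        ]]
((572.9453125, -163.50430297851562), (113.10131072998047, 55.51206970214844), 89.05016326904297)
319 ((464.86871337890625, 185.91978454589844), (132.95628356933594, 243.7449951171875), 13.492231369018555)
112 ((557.9364624023438, -158.5830841064453), (29.37772560119629, 34.570823669433594), 89.17211151123047)
```

Call:
{"fn": "play_rows", "kwargs": {"motion": [100, 2.4, 0.6, -5, 0, 0, 0, 100, 2.4, 0.6, -10, 0, 0, 0, 100, 2.4, 0.6, -13, 0, 0, 0, 100, 2.4, 0.6, -13, 0, 0, 0]}}

```text
clock: 4.7
position: [494.5, -151.4, 99.3]
ee_rot: [1.0, 0.0, -0.003, -0.0]
contact_force: [-0.5, -0.3, 0.8]
gripper_width: 85.3
```

Run:
```python
from h import *
for i in range(3):
    s=arm.read_state(); print(s['clock'],s['position'],Ro.from_quat(s['ee_rot']).as_rotvec(True),s['joints'])
    p,d=arm.get_image("wrist")
P=cloud("wrist",d); c,f=cam("wrist")
cv2.imwrite("pics/w2.png",p[:,:,::-1])
m=(P[...,2]>60)&(P[...,2]<76)&(abs(P[...,1]+158)<38)&(abs(P[...,0]-497)<40)
q=P[m]; print(m.sum(),cv2.minAreaRect(q[:,:2].astype(np.float32)),np.median(q,0))
```

```text
4.7 [ 494.52054645 -151.39297884   99.32064802] [-1.79995878e+02 -6.57642105e-02  5.08227207e-01] [ 1.69531197e-02  3.46710641e-01 -4.27312522e-01 -2.12598591e-04
 -8.02418499e-01  1.55472212e+00]
4.75 [ 496.09498809 -151.63287083  101.19585311] [ 1.79973754e+02  1.04461020e-01 -1.25874151e-01] [ 1.67670094e-02  3.44633474e-01 -4.24796726e-01  6.03488097e-04
 -8.02772233e-01  1.55477061e+00]
4.8 [ 497.0277427  -151.75698988  102.36485247] [1.79967734e+02 1.02986318e-01 1.41084602e-01] [ 1.65762216e-02  3.43166514e-01 -4.23413043e-01  8.15753941e-04
 -8.02658239e-01  1.55479828e+00]
3272 ((495.94342041015625, -158.68438720703125), (36.89652633666992, 43.41754150390625), 89.59834289550781) [ 498.33373519 -158.54354068   69.93106327]
```

View pics/w2.png

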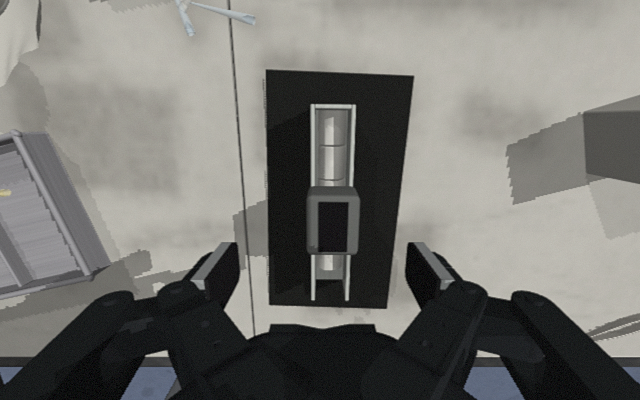

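Call:
{"fn": "play_rows", "kwargs": {"motion": [100, 0, -0.6, -3, 0, 0, 0, 100, 0, -0.6, -5, 0, 0, 0, 100, 0, -0.6, -7, 0, 0, 0, 100, 0, -0.6, -7, 0, 0, 0, 0, 0, -0.6, -7, 0, 0, 0]}}

```text
clock: 5.48
position: [497.4, -158.1, 33.0]
ee_rot: [1.0, 0.0, 0.002, 0.0]
contact_force: [0.4, 0.2, 0.4]
gripper_width: 69.3
```

Call:
{"fn": "play_rows", "kwargs": {"motion": [0, 0, 0, 0, 0, 0, 0, 0, 0, 0, 0, 0, 0, 0, 0, 0, 0, 0, 0, 0, 0, 0, 0, 0, 0, 0, 0, 0, 0, 0, 0, 0, 0, 0, 0]}}

```text
clock: 6.1
position: [496.7, -158.1, 32.4]
ee_rot: [1.0, 0.0, 0.001, 0.0]
contact_force: [-1.3, -0.2, 6.0]
gripper_width: 35.5
```

Run:
```python
from h import *
s=arm.read_state(); print(s['clock'],s['position'],s['contact_force'],s['gripper_width'],s['wrist_torque'])
p,d=arm.get_image("wrist"); cv2.imwrite("pics/w3.png",p[:,:,::-1])
```

```text
6.1 [ 496.71244382 -158.12099336   32.43216813] [-1.30462673 -0.15269025  6.03149585] 35.453209566041856 [1.84139824e-01 2.71768850e-01 2.53692845e-04]
```

View pics/w3.png

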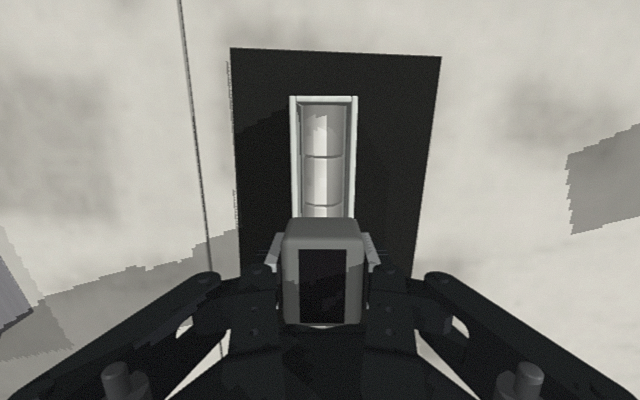

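Run:
```python
from h import *
p,d=arm.get_image("top"); P=cloud("top",d); 
for x in range(560,760,20):
    print(x,[int(np.percentile(P[...,2][(abs(P[...,0]-x)<10)&(abs(P[...,1]-y)<10)],95)) if ((abs(P[...,0]-x)<10)&(abs(P[...,1]-y)<10)).any() else -1 for y in range(40,400,20)])
```

```text
560 [2, 3, 2, 2, 2, 3, 2, 3, 3, 3, 3, 4, 4, 4, 3, 2, 2, 3]
580 [3, 2, 4, 2, 3, 3, 3, 3, 2, 4, 4, 3, 2, 2, 3, 3, 3, 3]
600 [3, 3, 6, 6, 5, 3, 3, 2, 3, 2, 2, 3, 3, 3, 3, 2, 3, 3]
620 [29, 21, 14, 7, 6, 2, 3, 42, 55, 45, 3, 3, 54, 52, 4, 3, 2, 2]
640 [24, 16, 15, 18, 19, 6, 45, 69, 70, 69, 69, 69, 66, 67, 62, 3, 2, 2]
660 [3, 13, 17, 18, 19, 18, 61, 72, 72, 73, 73, 73, 74, 72, 72, 3, 3, 3]
680 [3, 7, 19, 19, 19, 17, 64, 73, 73, 72, 72, 73, 72, 72, 71, 1, 2, 3]
700 [2, 4, 4, 16, 17, 4, 68, 86, 85, 85, 85, 83, 84, 75, 71, 2, 3, 3]
720 [2, 2, 3, 3, 3, 3, 75, 88, 88, 87, 89, 87, 88, 88, 86, 2, 89, 92]
740 [68, 4, 4, 3, 3, 3, 80, 87, 89, 170, 89, 87, 88, 88, 86, 3, 91, 93]
```

Call:
{"fn": "play_rows", "kwargs": {"motion": [0, 0, 0, 1, 0, 0, 0, 0, 0, 0, 3, 0, 0, 0, 0, 0, 0, 5.5, 0, 2, 0, 0, 0, 0, 8, 0, 4, 0, 0, 0, 0, 9, 0, 5, 0]}}

```text
clock: 6.82
position: [496.4, -157.9, 122.5]
ee_rot: [0.999, -0.0, -0.043, -0.0]
contact_force: [-0.4, 0.3, -3.7]
gripper_width: 35.4
```

Run:
```python
from h import *
s=arm.read_state(); print(s['clock'],s['position'],s['contact_force'],s['gripper_width'],s['wrist_torque'])
p,d=arm.get_image("wrist"); cv2.imwrite("pics/w4.png",p[:,:,::-1])
p,d=arm.get_image("scene"); cv2.imwrite("pics/s4.png",cv2.resize(p[120:350,180:460,::-1],None,fx=2.5,fy=2.5))
```

```text
6.825 [ 496.41610573 -157.89846042  122.52164469] [-0.37579744  0.30739263 -3.66916779] 35.3945508209022 [-0.02265063 -0.27510022 -0.0109507 ]
```

View pics/s4.png

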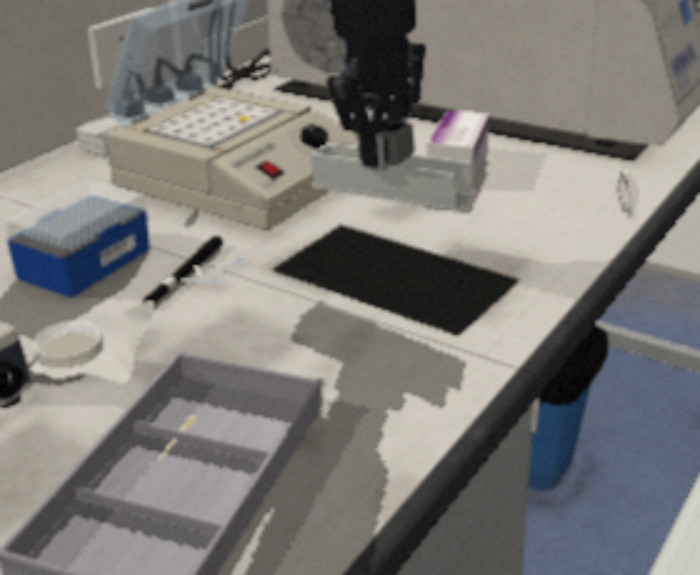

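View pics/w4.png

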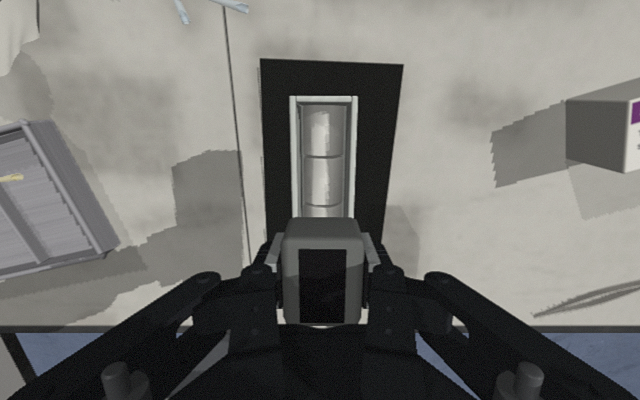

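Call:
{"fn": "play_rows", "kwargs": {"motion": [0, 0.3, 1.5, 0, 0, 0, 1, 0, 0.9, 4.5, 0, 0, 0, 3, 0, 1.5, 7.5, 0, 0, 0, 5, 0, 2.1, 10.5, 0, 0, 0, 7, 0, 2.7, 13.5, 0, 0, 0, 9]}}

```text
clock: 7.55
position: [522.2, -21.4, 120.3]
ee_rot: [0.996, 0.079, -0.045, 0.003]
contact_force: [0.8, 0.2, -4.3]
gripper_width: 35.6
```

Call:
{"fn": "play_rows", "kwargs": {"motion": [0, 0.6, 3, 0, 0, 0, 1.5, 0, 1.2, 6, 0, 0, 0, 2.5, 0, 1.8, 9, 0, 0, 0, 3.5, 0, 2.4, 12, 0, 0, 0, 4.4, 0, 2.8, 14.3, 0, 0, 0, 4.4]}}

```text
clock: 8.18
position: [550.3, 121.6, 120.3]
ee_rot: [0.992, 0.117, -0.044, 0.005]
contact_force: [0.8, -1.2, -3.8]
gripper_width: 35.4
```

Call:
{"fn": "play_rows", "kwargs": {"motion": [0, 0, 0.3, -0.5, 0, 0, 0, 0, 0, 0.3, -1, 0.7, -2.9, 0, 0, 0, 0.3, -1.5, 1.2, -4.9, 0, 0, 0, 0.3, -2, 1.9, -7.8, 0, 0, 0, 0.3, -2, 2.3, -9.7, 0]}}

```text
clock: 8.8
position: [549.3, 121.7, 100.1]
ee_rot: [0.992, 0.116, 0.042, -0.004]
contact_force: [0.2, -0.1, -4.4]
gripper_width: 35.5
```

```bash
cat > look.py <<'E'
import sys
from h import *
k=sys.argv[1]
s=arm.read_state(); R=Ro.from_quat(s['ee_rot']).as_matrix()
z=R[:,2]; x=R[:,0]
print('t',s['clock'],s['position'].round(1),'F',s['contact_force'].round(2),'tau',s['wrist_torque'].round(2),'pitch',np.degrees(np.arcsin(x[2])).round(1),'yaw',np.degrees(np.arctan2(x[1],x[0])).round(1),'w',s['gripper_width'].round(1))
lip=s['position']+R@np.array([-80,0,26.5]); print('lip',lip.round(1))
e=np.array([.973,.232]);u=np.array([-.232,.973]); q=lip[:2]-[465.2,185]; print('lip own',(q@e).round(1),(q@u).round(1))
a=[]
for n in sys.argv[2:]:
    p,d=arm.get_image(n); np.save(f'd_{n}.npy',d)
    if n=='wrist': p=p[60:330,200:450]; f=1.5
    elif n=='scene': p=p[180:380,150:400]; f=2
    else: p=p[150:270,130:330]; f=2.5
    a.append(cv2.resize(p[:,:,::-1],None,fx=f,fy=f))
H=max(i.shape[0] for i in a); a=[cv2.copyMakeBorder(i,0,H-i.shape[0],0,0,0) for i in a]
im=np.hstack(a); im=im[:, :]; s=min(1,800/im.shape[1]); cv2.imwrite(f"pics/{k}.png",cv2.resize(im,None,fx=s,fy=s))
E
python3 look.py a1 wrist scene
```

```text
Traceback (most recent call last):
  File "look.py", line 6, in <module>
    print('t',s['clock'],s['position'].round(1),'F',s['contact_force'].round(2),'tau',s['wrist_torque'].round(2),'pitch',np.degrees(np.arcsin(x[2])).round(1),'yaw',np.degrees(np.arctan2(x[1],x[0])).round(1),'w',s['gripper_width'].round(1))
                                                                                                                                                                                                                   ^^^^^^^^^^^^^^^^^^^^^^^^
AttributeError: 'float' object has no attribute 'round'
```

```bash
sed -i "s/s\['gripper_width'\].round(1)/s['gripper_width']/" look.py
python3 look.py a1 wrist scene
```

```text
t 8.8 [549.3 121.7 100.1] F [ 0.23 -0.15 -4.45] tau [-0.1   0.22 -0.  ] pitch 4.8 yaw 13.3 w 35.54448184471568
lip [473.9 103.8  66.9]
lip own -10.4 -81.0
```

View pics/a1.png

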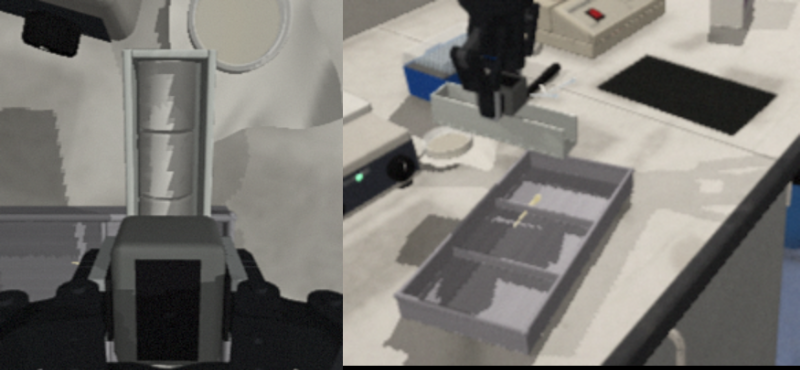

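Call:
{"fn": "play_rows", "kwargs": {"motion": [0, 0, 0, 0, 1.2, -4.9, 0, 0, 0, 0, 0, 2.3, -9.7, 0, 0, 0, 0, 0, 2.3, -9.7, 0, 0, 0, 0, 0, 2.8, -11.7, 0]}}

```text
clock: 9.4
position: [552.8, 123.6, 102.2]
ee_rot: [0.982, 0.115, 0.148, -0.017]
contact_force: [0.8, 0.0, -4.5]
gripper_width: 35.5
```

```bash
python3 look.py a2 wrist scene
```

```text
t 9.4 [552.8 123.6 102.2] F [ 0.76  0.04 -4.53] tau [-0.23  0.8   0.01] pitch 17.1 yaw 13.4 w 35.51987787607175
lip [486.  107.7  53.3]
lip own 2.3 -80.0
```

View pics/a2.png

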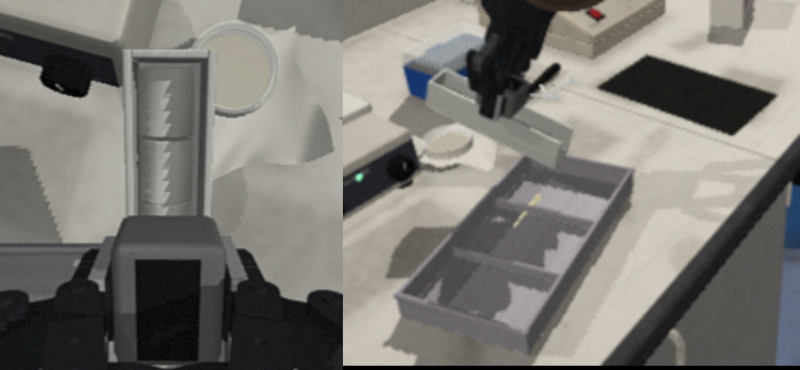

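Call:
{"fn": "play_rows", "kwargs": {"motion": [0, 0, 0, 0, 0, 0, 0, 0, 0, 0, 0, 0, 0, 0]}}

```text
clock: 9.75
position: [551.8, 123.2, 101.5]
ee_rot: [0.982, 0.115, 0.147, -0.017]
contact_force: [-0.3, 0.4, -3.5]
gripper_width: 35.4
```

```bash
python3 look.py a3 wrist scene
```

```text
t 9.75 [551.8 123.2 101.5] F [-0.29  0.44 -3.45] tau [-0.26  0.96 -0.01] pitch 17.0 yaw 13.4 w 35.3565263881328
lip [484.9 107.3  52.8]
lip own 1.1 -80.1
```

View pics/a3.png

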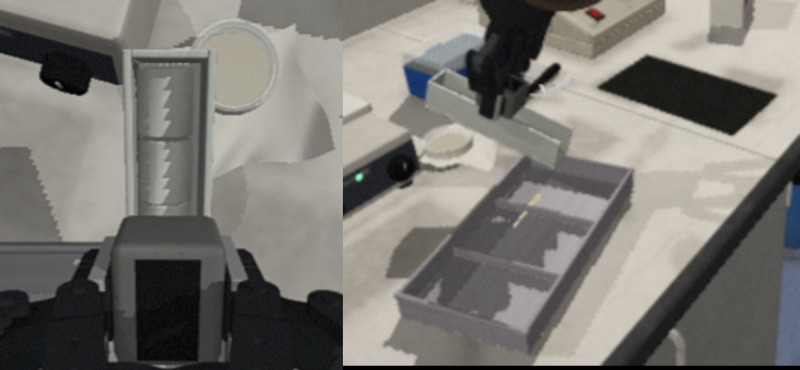

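Call:
{"fn": "play_rows", "kwargs": {"motion": [0, 0, 0, 0, 0.3, -1.2, 0, 0, 0, 0, 0, 0.6, -2.4, 0, 0, 0, 0, 0, 0.6, -2.4, 0]}}

```text
clock: 10.22
position: [550.3, 122.3, 100.9]
ee_rot: [0.979, 0.115, 0.167, -0.019]
contact_force: [-0.1, -0.8, -4.4]
gripper_width: 35.4
```

```bash
python3 look.py a4 wrist scene
```

```text
t 10.225 [550.3 122.3 100.9] F [-0.13 -0.81 -4.42] tau [-0.29  1.09  0.05] pitch 19.4 yaw 13.4 w 35.37927488763774
lip [485.5 106.9  49.3]
lip own 1.6 -80.7
```

View pics/a4.png

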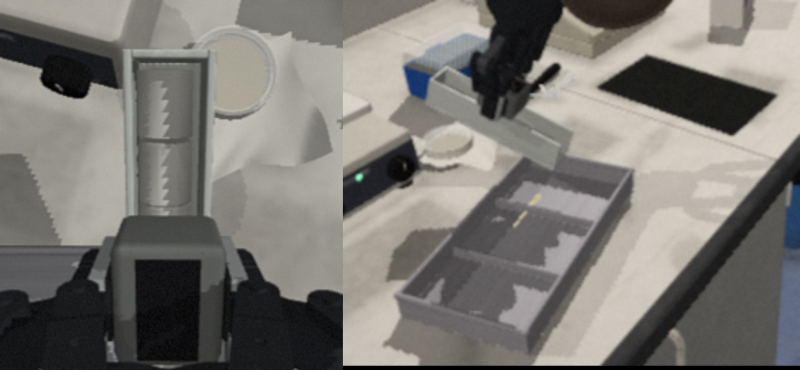

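Call:
{"fn": "play_rows", "kwargs": {"motion": [0, 0, 0, 0, 0.3, -1.0, 0, 0, 0, 0, 0, 0.5, -2.0, 0, 0, 0, 0, 0, 0.5, -2.0, 0]}}

```text
clock: 10.7
position: [550.5, 122.0, 100.9]
ee_rot: [0.976, 0.114, 0.185, -0.022]
contact_force: [-0.4, -0.5, -4.1]
gripper_width: 35.3
```

```bash
python3 look.py a5 wrist scene
```

```text
t 10.7 [550.5 122.  100.9] F [-0.45 -0.49 -4.08] tau [-0.34  1.21  0.  ] pitch 21.4 yaw 13.4 w 35.33828267561565
lip [487.5 107.   47. ]
lip own 3.6 -81.1
```

View pics/a5.png

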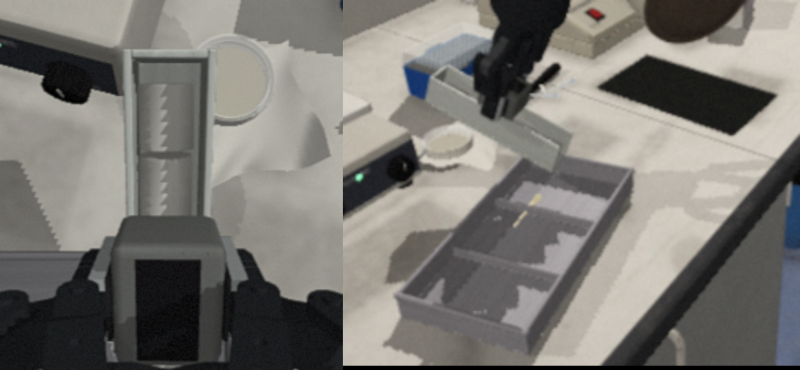

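Call:
{"fn": "play_rows", "kwargs": {"motion": [0, 0, 0, 0, 0, 0, 0, 0, 0, 0, 0, 0, 0, 0]}}

```text
clock: 11.05
position: [551.5, 123.4, 101.6]
ee_rot: [0.976, 0.114, 0.186, -0.023]
contact_force: [-0.7, -0.4, -4.6]
gripper_width: 35.2
```

```bash
python3 look.py a6 wrist scene
```

```text
t 11.05 [551.5 123.4 101.6] F [-0.67 -0.35 -4.65] tau [-0.29  1.18 -0.02] pitch 21.6 yaw 13.4 w 35.21443327279743
lip [488.6 108.5  47.5]
lip own 5.0 -79.9
```

View pics/a6.png

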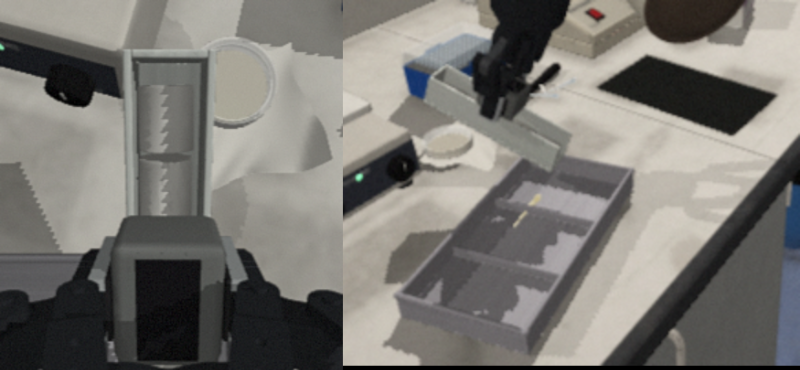

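Call:
{"fn": "play_rows", "kwargs": {"motion": [0, 0, 0, 0, 0.3, -1.4, 0, 0, 0, 0, 0, 0.3, -1.4, 0, 0, 0, 0, 0, 0.3, -1.4, 0, 0, 0, 0, 0, 0.3, -1.4, 0]}}

```text
clock: 11.65
position: [553.1, 122.4, 108.0]
ee_rot: [0.974, 0.115, 0.192, -0.025]
contact_force: [0.5, -0.8, -4.1]
gripper_width: 35.2
```

```bash
python3 look.py a7 wrist scene
```

```text
t 11.65 [553.1 122.4 108. ] F [ 0.53 -0.79 -4.13] tau [-0.35  1.22  0.04] pitch 22.3 yaw 13.4 w 35.195265970025915
lip [490.8 107.7  53.1]
lip own 7.0 -81.2
```

View pics/a7.png

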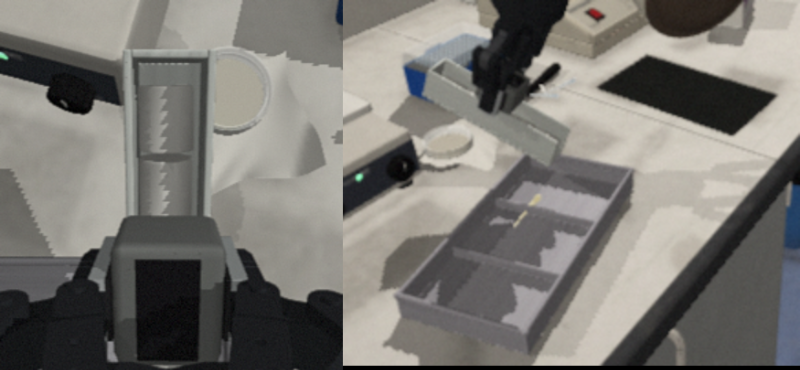

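```bash
python3 -c "
from h import *
print(arm.read_state()['joints'].round(3))"
```

```text
[ 0.498  0.264 -0.8    0.636 -0.161  0.695]
```

Call:
{"fn": "play_rows", "kwargs": {"motion": [0, 0, 0, 0.5, -1.6, 6.8, 0, 0, 0, 0, 1, -3.7, 15.6, 0, 0, 0, 0, 1.5, -5.8, 24.3, 0, 0, -0.5, 0, 2, -6, 25.3, 0, 0, -0.5, 0, 2, -6, 25.3, 0]}}

```text
clock: 12.38
position: [549.7, 123.2, 127.8]
ee_rot: [0.993, 0.116, -0.031, 0.001]
contact_force: [0.4, -0.7, -4.8]
gripper_width: 35.6
```

Call:
{"fn": "play_rows", "kwargs": {"motion": [0, -0.9, -0.2, 0, 0, 0, -10, 0, -1.8, -0.4, 0, 0, 0, -20, 0, -2.7, -0.6, 0, 0, 0, -30, 0, -3.6, -0.8, 0, 0, 0, -40, 0, -4.5, -1, 0, 0, 0, -50]}}

```text
clock: 13.0
position: [502.0, 111.9, 127.6]
ee_rot: [0.948, -0.317, -0.03, -0.013]
contact_force: [0.3, 0.6, -3.4]
gripper_width: 35.3
```

```bash
python3 look.py b1 wrist scene; python3 -c "
from h import *
print(arm.read_state()['joints'].round(3))"
```

```text
t 13.0 [502.  111.9 127.6] F [ 0.31  0.55 -3.42] tau [-0.14 -0.16 -0.  ] pitch -3.7 yaw -37.0 w 35.30755473576082
lip [436.9 161.  106.3]
lip own -33.1 -16.8
[ 0.498  0.321 -0.351 -0.076 -0.924  0.48 ]
```

View pics/b1.png

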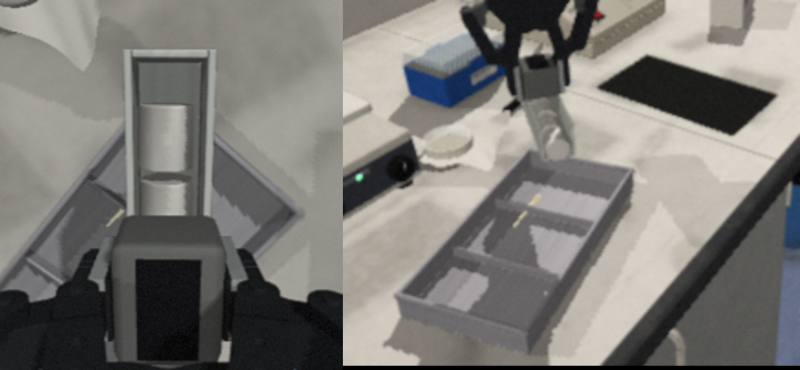

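Call:
{"fn": "play_rows", "kwargs": {"motion": [0, -0.9, -0.2, 0, 0, 0, -10, 0, -1.8, -0.4, 0, 0, 0, -20, 0, -2.7, -0.6, 0, 0, 0, -30, 0, -3.6, -0.8, 0, 0, 0, -40, 0, -4.5, -1, 0, 0, 0, -50]}}

```text
clock: 13.72
position: [457.8, 102.2, 127.9]
ee_rot: [0.726, -0.686, -0.021, -0.024]
contact_force: [0.2, -0.0, -4.2]
gripper_width: 35.5
```

Call:
{"fn": "play_rows", "kwargs": {"motion": [0, -0.8, -0.2, 0, 0, 0, -10, 0, -1.6, -0.4, 0, 0, 0, -20, 0, -2.4, -0.6, 0, 0, 0, -30, 0, -3.2, -0.8, 0, 0, 0, -40, 0, -4, -0.9, 0, 0, 0, -50]}}

```text
clock: 14.35
position: [417.8, 93.2, 128.0]
ee_rot: [-0.368, 0.929, 0.009, 0.031]
contact_force: [0.1, 0.3, -4.2]
gripper_width: 35.5
```

Call:
{"fn": "play_rows", "kwargs": {"motion": [0, 0, 0, -0.6, 0, 0, -10, 0, 0, 0, -1.2, 0, 0, -20, 0, 0, 0, -1.8, 0, 0, -30, 0, 0, 0, -2.2, 0, 0, -30, 0, 0, 0, -2.2, 0, 0, -30]}}

```text
clock: 14.98
position: [418.0, 93.4, 105.8]
ee_rot: [-0.118, 0.992, 0.001, 0.032]
contact_force: [0.1, 0.3, -4.1]
gripper_width: 35.6
```

```bash
python3 look.py b2 wrist scene; python3 -c "
from h import *
print(arm.read_state()['joints'].round(3))"
```

```text
t 14.975 [418.   93.4 105.8] F [ 0.12  0.28 -4.06] tau [ 0.01  0.22 -0.01] pitch -3.7 yaw -166.4 w 35.61677730012854
lip [497.3 112.4  84.5]
lip own 14.4 -78.1
[ 0.623  0.169 -0.689  0.048 -0.655 -1.996]
```

View pics/b2.png

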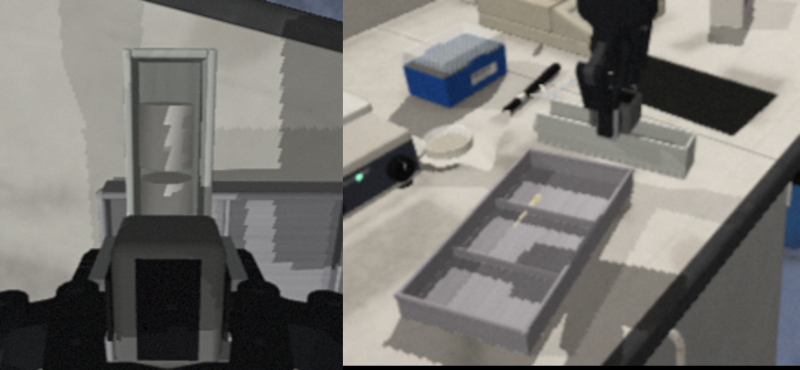

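Call:
{"fn": "play_rows", "kwargs": {"motion": [0, 0, 0, -0.2, -1.2, 4.9, 0, 0, 0, 0, -0.4, -2.8, 11.7, 0, 0, 0, 0, -0.5, -4.2, 17.5, 0, 0, 0, 0, -0.5, -5.1, 21.4, 0, 0, 0, 0, -0.5, -5.1, 21.4, 0]}}

```text
clock: 15.7
position: [419.8, 94.0, 100.5]
ee_rot: [-0.116, 0.981, -0.021, -0.157]
contact_force: [-0.1, 0.1, -3.4]
gripper_width: 35.5
```

```bash
python3 look.py b3 wrist scene
```

```text
t 15.7 [419.8  94.  100.5] F [-0.07  0.08 -3.45] tau [ 0.17 -0.98  0.01] pitch 18.2 yaw -166.6 w 35.530726677985896
lip [485.8 109.6  50.4]
lip own 2.5 -78.1
```

View pics/b3.png

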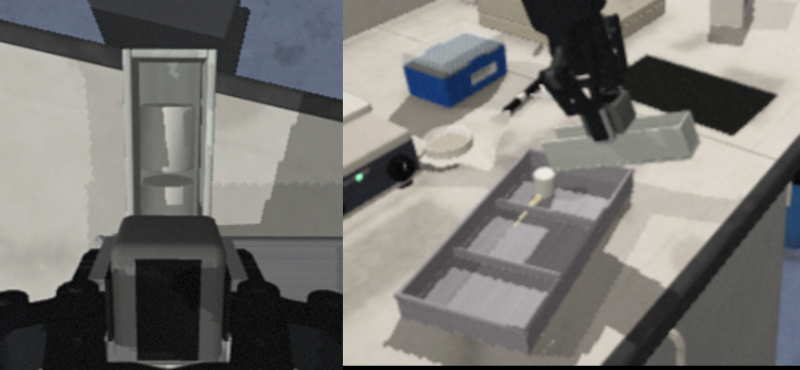

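Call:
{"fn": "play_rows", "kwargs": {"motion": [0, 0, 0, 0.5, 1.2, -4.9, 0, 0, 0, 0, 1, 2.8, -11.7, 0, 0, -0.5, 1, 1.5, 4.2, -17.5, 0, 0, -1, 3, 1.5, 4.2, -17.5, 0, 0, -1.7, 5, 1.5, 4.2, -17.5, 0]}}

```text
clock: 16.42
position: [400.0, 143.4, 116.9]
ee_rot: [-0.117, 0.993, -0.002, -0.001]
contact_force: [0.7, 0.1, -3.2]
gripper_width: 35.2
```

Call:
{"fn": "play_rows", "kwargs": {"motion": [0, -0.6, 1.3, 0, 0, 0, 0, 0, -0.9, 2.1, -0.5, 0, 0, 0, 0, -1.1, 2.4, -1, -0.7, 2.9, 0, 0, -1.1, 2.4, -1.5, -1.6, 6.8, 0, 0, -1.1, 2.4, -1.5, -2.3, 9.7, 0]}}

```text
clock: 17.05
position: [390.1, 167.4, 100.3]
ee_rot: [-0.116, 0.989, -0.013, -0.09]
contact_force: [-0.1, 0.0, -3.4]
gripper_width: 35.6
```

```bash
python3 look.py b4 wrist scene
```

```text
t 17.05 [390.1 167.4 100.3] F [-0.11  0.03 -3.41] tau [ 0.07 -0.53  0.04] pitch 10.4 yaw -166.6 w 35.61571096362764
lip [462.  184.3  59.8]
lip own -3.3 0.1
```

View pics/b4.png

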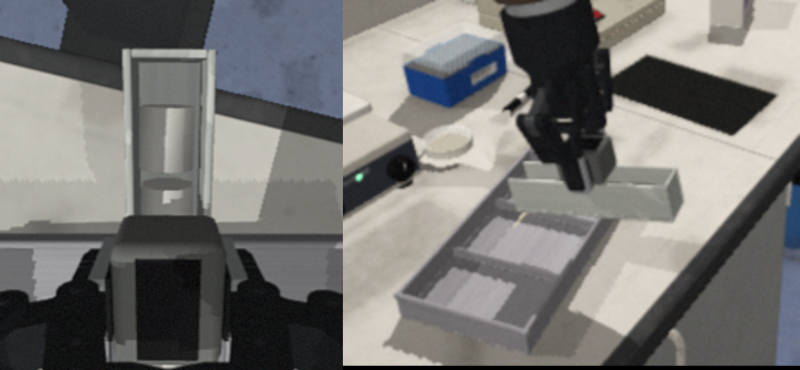

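Call:
{"fn": "play_rows", "kwargs": {"motion": [0, 0, 0, 0, -0.9, 3.9, 0, 0, 0, 0, 0, -2.1, 8.8, 0, 0, 0, 0, 0, -2.3, 9.7, 0, 0, 0, 0, 0, -2.3, 9.7, 0]}}

```text
clock: 17.65
position: [389.9, 167.2, 100.7]
ee_rot: [-0.115, 0.978, -0.023, -0.174]
contact_force: [-0.4, -1.1, -3.2]
gripper_width: 35.6
```

```bash
python3 look.py b5 wrist scene
```

```text
t 17.65 [389.9 167.2 100.7] F [-0.44 -1.05 -3.18] tau [ 0.25 -1.06 -0.  ] pitch 20.2 yaw -166.7 w 35.55320914482698
lip [454.  182.3  48.2]
lip own -11.5 -0.1
```

View pics/b5.png

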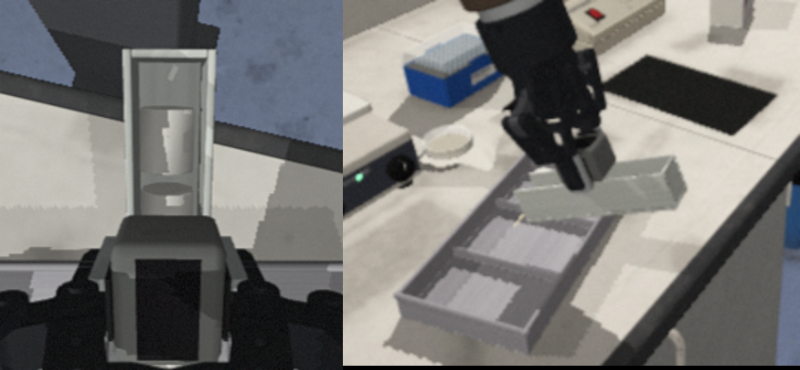

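Call:
{"fn": "play_rows", "kwargs": {"motion": [0, 0, 0, 0, -0.5, 2, 0, 0, 0, 0, 0, -0.6, 2.4, 0, 0, 0, 0, 0, -0.6, 2.4, 0]}}

```text
clock: 18.12
position: [390.0, 167.4, 101.1]
ee_rot: [-0.115, 0.974, -0.025, -0.195]
contact_force: [0.1, 0.8, -4.0]
gripper_width: 35.4
```

```bash
python3 look.py b6 wrist scene
```

```text
t 18.125 [390.  167.4 101.1] F [ 0.14  0.84 -3.98] tau [ 0.27 -1.13 -0.06] pitch 22.7 yaw -166.6 w 35.3949626086541
lip [451.9 182.   45.8]
lip own -13.6 0.2
```

View pics/b6.png

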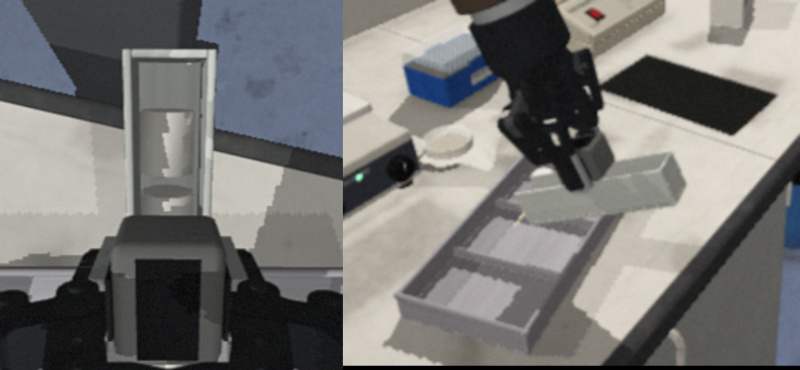

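Call:
{"fn": "play_rows", "kwargs": {"motion": [0, 0, 0, 0, -0.3, 1.2, 0, 0, 0, 0, 0, -0.3, 1.2, 0, 0, 0, 0, 0, -0.3, 1.2, 0]}}

```text
clock: 18.6
position: [390.2, 167.5, 100.9]
ee_rot: [-0.114, 0.972, -0.027, -0.206]
contact_force: [-1.0, 0.1, -3.4]
gripper_width: 35.4
```

```bash
python3 look.py b7 wrist scene top
```

```text
t 18.6 [390.2 167.5 100.9] F [-0.95  0.08 -3.45] tau [ 0.31 -1.27 -0.  ] pitch 24.0 yaw -166.6 w 35.435180731260495
lip [450.9 181.7  44.2]
lip own -14.7 0.1
```

View pics/b7.png

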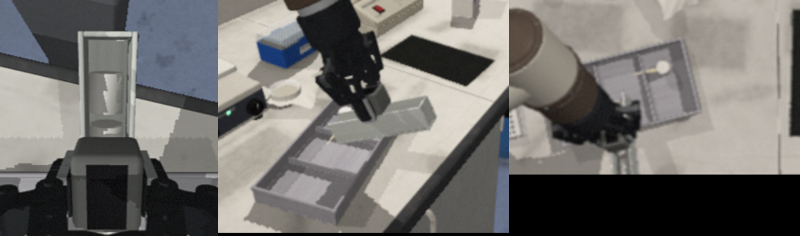

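Call:
{"fn": "play_rows", "kwargs": {"motion": [0, 0, 0, 0, -0.4, 1.6, 0, 0, 0, 0, 0, -0.4, 1.6, 0, 0, 0, 0, 0, -0.4, 1.6, 0]}}

```text
clock: 19.12
position: [390.2, 167.4, 100.9]
ee_rot: [-0.114, 0.968, -0.028, -0.22]
contact_force: [0.1, -0.4, -4.8]
gripper_width: 35.4
```

```bash
python3 look.py b8 wrist scene
```

```text
t 19.125 [390.2 167.4 100.9] F [ 0.08 -0.43 -4.82] tau [ 0.33 -1.31  0.03] pitch 25.6 yaw -166.7 w 35.418744834899805
lip [449.3 181.3  42.4]
lip own -16.3 0.1
```

View pics/b8.png

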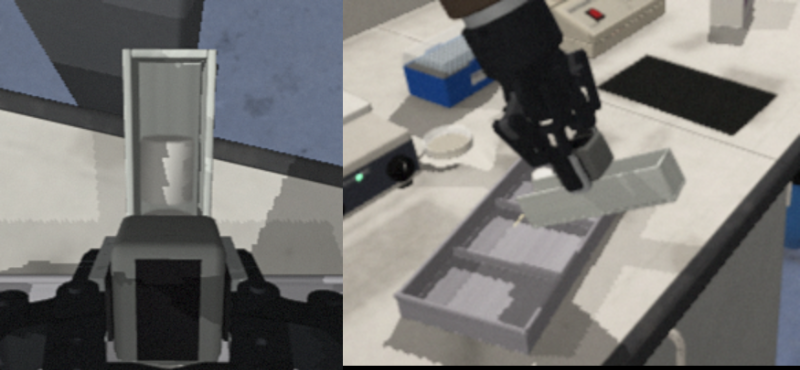

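Call:
{"fn": "play_rows", "kwargs": {"motion": [0, 0, 0, 0, 0, 0, 0, 0, 0, 0, 0, 0, 0, 0]}}

```text
clock: 19.48
position: [390.2, 167.5, 101.1]
ee_rot: [-0.114, 0.968, -0.028, -0.22]
contact_force: [1.0, -0.0, -3.9]
gripper_width: 35.1
```

```bash
python3 look.py b9 wrist scene
```

```text
t 19.475 [390.2 167.5 101.1] F [ 0.96 -0.05 -3.88] tau [ 0.28 -1.29  0.  ] pitch 25.6 yaw -166.6 w 35.117731451732794
lip [449.3 181.4  42.7]
lip own -16.3 0.2
```

View pics/b9.png

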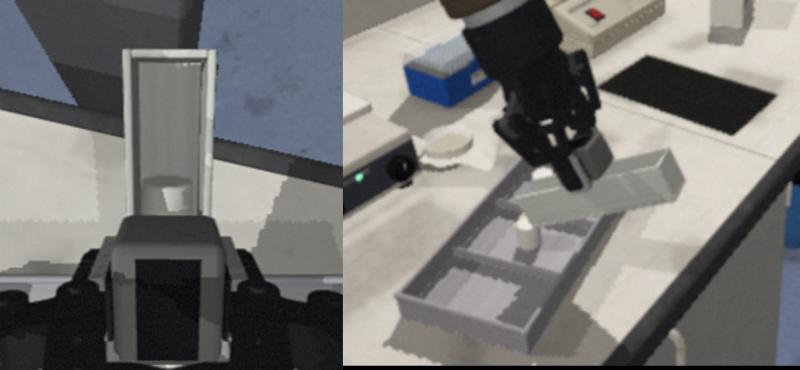

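Call:
{"fn": "play_rows", "kwargs": {"motion": [0, 0, 0, 0.5, 2.4, -10.2, 0, 0, 0, 0, 0.5, 4.2, -17.5, 0, 0, 0, 0, 0.5, 4.2, -17.5, 0]}}

```text
clock: 19.95
position: [387.7, 166.2, 106.5]
ee_rot: [-0.117, 0.991, -0.01, -0.067]
contact_force: [0.2, 1.0, -3.2]
gripper_width: 35.5
```

```bash
python3 look.py b10 wrist scene
```

```text
t 19.95 [387.7 166.2 106.5] F [ 0.18  0.97 -3.15] tau [ 0.09 -0.34 -0.01] pitch 7.7 yaw -166.6 w 35.45930513988717
lip [461.4 183.6  69.5]
lip own -4.0 -0.5
```

View pics/b10.png

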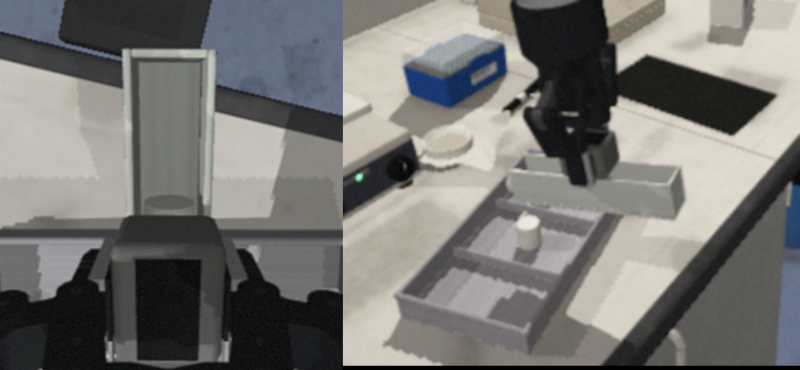

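Call:
{"fn": "play_rows", "kwargs": {"motion": [0, -0.2, 0.8, 0.5, 0.7, -2.9, 0, 0, -0.6, 2.6, 1, 1.9, -7.8, 0, 0, -1, 4.4, 1, 1.9, -7.8, 0, 0, -1.5, 6.4, 1, 1.9, -7.8, 0, 0, -1.8, 7.6, 1, 1.9, -7.8, 0]}}

```text
clock: 20.68
position: [372.8, 245.3, 115.8]
ee_rot: [-0.117, 0.993, -0.002, 0.003]
contact_force: [-0.4, 0.1, -3.6]
gripper_width: 35.7
```

Call:
{"fn": "play_rows", "kwargs": {"motion": [0, 0, 0, -0.5, 0, 0, 0, 0, 0, 0, -1, 0, 0, 0, 0, 0, 0, -1.5, -0.5, 1.9, 0]}}

```text
clock: 21.05
position: [371.4, 242.2, 100.3]
ee_rot: [-0.116, 0.993, -0.005, -0.014]
contact_force: [-0.5, -0.1, -3.4]
gripper_width: 35.4
```

```bash
python3 look.py c1 wrist scene top;  python3 -c "
from h import *
print(arm.read_state()['joints'].round(3))"
```

```text
t 21.05 [371.4 242.2 100.3] F [-0.49 -0.1  -3.38] tau [-0.04 -0.08 -0.02] pitch 1.7 yaw -166.6 w 35.36487869905413
lip [448.5 260.3  71.4]
lip own 1.2 77.1
[ 0.936  0.247 -0.572 -0.019 -0.776 -2.26 ]
```

View pics/c1.png

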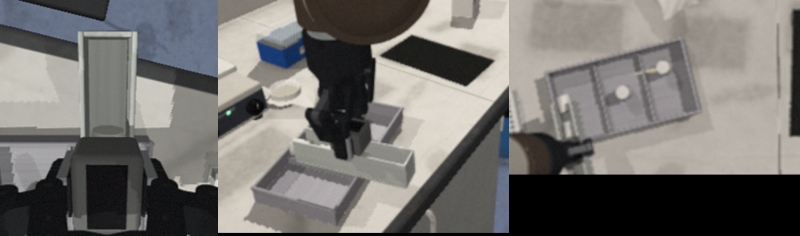

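Call:
{"fn": "play_rows", "kwargs": {"motion": [0, 0, 0, 0, -1.2, 4.9, 0, 0, 0, 0, 0, -2.8, 11.7, 0, 0, 0, 0, 0, -4, 16.5, 0, 0, 0, 0, 0, -4.2, 17.5, 0]}}

```text
clock: 21.7
position: [373.3, 243.5, 100.5]
ee_rot: [-0.114, 0.979, -0.022, -0.168]
contact_force: [-1.1, -0.4, -3.0]
gripper_width: 35.3
```

```bash
python3 look.py c2 wrist top scene
```

```text
t 21.7 [373.3 243.5 100.5] F [-1.12 -0.43 -2.96] tau [ 0.24 -1.    0.02] pitch 19.5 yaw -166.7 w 35.28104615613501
lip [438.1 258.7  48.8]
lip own -9.3 78.0
```

View pics/c2.png

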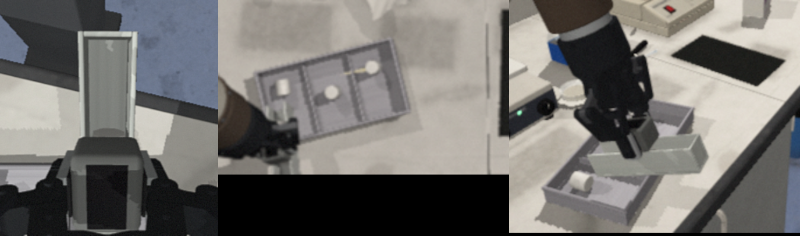

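```bash
cat > bars.py <<'E'
from h import *
p,d=arm.get_image("top"); P=cloud("top",d)
e=np.array([.973,.232]);u=np.array([-.232,.973])
q=P[...,:2]-[465.2,185]; ox=q@e; oy=q@u
w=((p.min(2)>185)&(abs(ox)<62)&(abs(oy)<117)&(P[...,2]>12)).astype(np.uint8)
n,l,s,c=cv2.connectedComponentsWithStats(w)
for i in range(1,n):
    if s[i,4]>8:
        m=l==i; print('area',s[i,4],'uv',c[i].round(1),'own',ox[m].mean().round(1),oy[m].mean().round(1),'z',np.percentile(P[m][:,2],[10,50,90]).round(1))
E
python3 bars.py
```

```text
area 44 uv [235.2 195.5] own 24.3 -78.2 z [27.  29.9 31.6]
area 38 uv [174.5 209.4] own 28.4 77.3 z [19.1 24.5 26.5]
area 45 uv [207.6 212.8] own -0.2 -2.0 z [26.9 28.9 31.9]
```

Call:
{"fn": "play_rows", "kwargs": {"motion": [0, -0.7, -0.2, 0, 0, 0, 0, 0, -1.5, -0.4, 0, -0.4, 1.8, 0, 0, -2, -0.5, 0, -0.8, 3.4, 0, 0, -2, -0.5, 0, -0.9, 3.9, 0]}}

```text
clock: 22.4
position: [352.2, 238.6, 100.9]
ee_rot: [-0.115, 0.972, -0.026, -0.203]
contact_force: [0.7, 0.0, -3.6]
gripper_width: 35.4
```

```bash
python3 look.py c3 wrist top scene; python3 bars.py
```

```text
t 22.4 [352.2 238.6 100.9] F [ 0.74  0.03 -3.58] tau [ 0.31 -1.16  0.  ] pitch 23.6 yaw -166.6 w 35.39218820808974
lip [413.2 253.   44.7]
lip own -34.8 78.2
area 43 uv [235.2 195.7] own 24.1 -78.2 z [25.8 29.  31.9]
area 40 uv [174.5 209.4] own 28.5 77.2 z [20.3 24.2 26.8]
area 44 uv [207.7 212.8] own -0.2 -2.0 z [25.8 28.9 30.9]
```

View pics/c3.png

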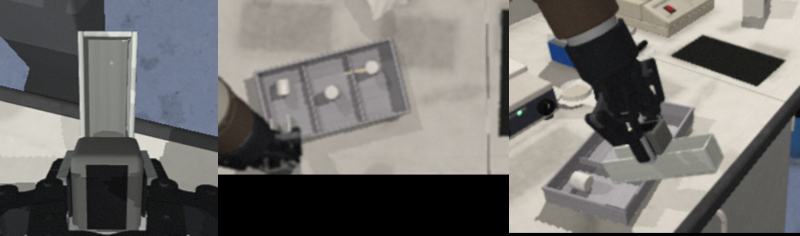

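Next bar not out yet; tip a little more.

Call:
{"fn": "play_rows", "kwargs": {"motion": [0, 0, 0, 0, -0.3, 1.2, 0, 0, 0, 0, 0, -0.5, 2, 0, 0, 0, 0, 0, -0.5, 2, 0]}}

```text
clock: 22.98
position: [352.4, 238.5, 100.8]
ee_rot: [-0.114, 0.968, -0.028, -0.22]
contact_force: [0.8, -0.4, -3.2]
gripper_width: 35.6
```

```bash
python3 look.py c4 wrist top scene; python3 bars.py
```

```text
t 22.975 [352.4 238.5 100.8] F [ 0.81 -0.39 -3.15] tau [ 0.3  -1.25  0.  ] pitch 25.6 yaw -166.7 w 35.56749414620786
lip [411.5 252.4  42.3]
lip own -36.6 78.0
area 45 uv [235.2 195.6] own 24.1 -78.1 z [26.2 29.2 31.9]
area 39 uv [174.6 209.5] own 28.2 77.5 z [18.7 23.3 26.2]
area 45 uv [207.6 212.8] own -0.1 -2.0 z [27.  29.2 31. ]
```

View pics/c4.png

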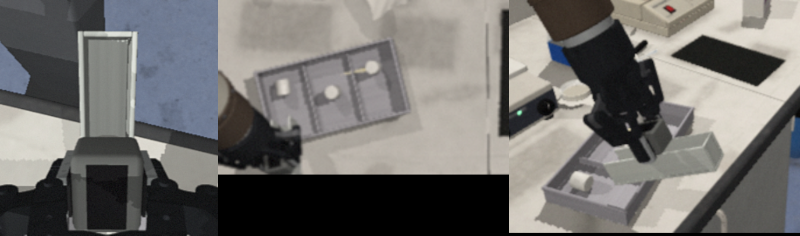

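Call:
{"fn": "play_rows", "kwargs": {"motion": [0, 0, 0, 0, -0.3, 1.2, 0, 0, 0, 0, 0, -0.3, 1.2, 0, 0, 0, 0, 0, -0.3, 1.2, 0]}}

```text
clock: 23.55
position: [352.2, 238.5, 101.0]
ee_rot: [-0.114, 0.966, -0.03, -0.23]
contact_force: [-0.6, -0.1, -3.0]
gripper_width: 35.3
```

```bash
python3 look.py c5 wrist top scene
```

```text
t 23.55 [352.2 238.5 101. ] F [-0.57 -0.12 -2.97] tau [ 0.28 -1.3   0.05] pitch 26.8 yaw -166.7 w 35.33390914865359
lip [410.  252.   41.2]
lip own -38.1 78.0
```

View pics/c5.png

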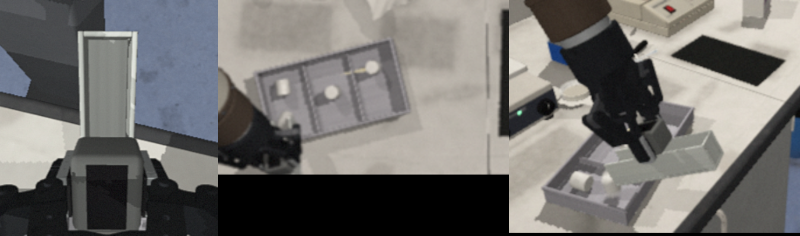

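Call:
{"fn": "play_rows", "kwargs": {"motion": [0, 0, 0, 0.5, 2.4, -10.2, 0, 0, 0, 0, 0.8, 4.6, -19.5, 0, 0, 0, 0, 1, 6.2, -26, 0, 0, 0, 0, 1, 6.2, -26, 0]}}

```text
clock: 24.2
position: [349.9, 236.7, 111.3]
ee_rot: [-0.118, 0.993, -0.003, -0.002]
contact_force: [0.0, 0.1, -2.9]
gripper_width: 35.6
```

```bash
python3 look.py c6 wrist top scene; python3 bars.py
```

```text
t 24.2 [349.9 236.7 111.3] F [ 0.03  0.07 -2.86] tau [-0.01 -0.02  0.01] pitch 0.2 yaw -166.5 w 35.626054641009745
lip [427.6 255.1  84.5]
lip own -20.3 77.0
area 39 uv [235.1 195.7] own 24.0 -77.7 z [26.  29.1 31.2]
area 35 uv [174.5 209.5] own 28.3 77.4 z [19.5 23.2 26.5]
area 42 uv [207.5 212.8] own -0.1 -1.8 z [26.5 29.6 31.5]
area 37 uv [175.  219.8] own 3.0 80.3 z [25.7 29.3 31.7]
area 20 uv [179.6 229.1] own -22.1 74.7 z [27.1 28.8 32.9]
```

View pics/c6.png

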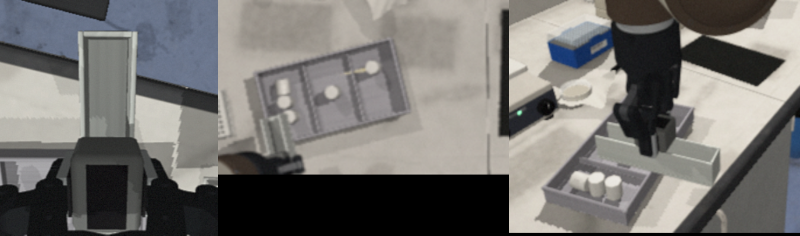

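Call:
{"fn": "play_rows", "kwargs": {"motion": [0, 0, 0, 2, 0, 0, 0, 0, 0.9, -1, 3, 0, 0, 8, 0, 1.8, -3.5, 3, 0, 0, 18, 0, 2.7, -6, 3, 0, 0, 28, 0, 3.6, -8.5, 3, 0, 0, 38]}}

```text
clock: 25.02
position: [389.3, 153.0, 140.8]
ee_rot: [-0.435, 0.9, -0.003, -0.0]
contact_force: [0.3, 0.4, -3.5]
gripper_width: 35.2
```

Call:
{"fn": "play_rows", "kwargs": {"motion": [0, 0.9, -2.6, 0, 0, 0, 10, 0, 1.8, -5.2, 0, 0, 0, 20, 0, 2.7, -7.8, 0, 0, 0, 30, 0, 3.6, -10.4, 0, 0, 0, 40, 0, 4.5, -13, 0, 0, 0, 50]}}

```text
clock: 25.65
position: [434.4, 22.5, 140.8]
ee_rot: [0.775, -0.632, 0.002, -0.001]
contact_force: [0.0, -0.0, -3.7]
gripper_width: 35.2
```

Call:
{"fn": "play_rows", "kwargs": {"motion": [0, 0.9, -2.6, 0, 0, 0, 10, 0, 1.8, -5.2, 0, 0, 0, 20, 0, 2.7, -7.8, 0, 0, 0, 30, 0, 3.6, -10.4, 0, 0, 0, 40, 0, 4.5, -13, 0, 0, 0, 50]}}

```text
clock: 26.28
position: [479.3, -107.9, 140.5]
ee_rot: [0.969, -0.245, 0.001, -0.002]
contact_force: [1.0, -0.0, -3.2]
gripper_width: 35.0
```

Call:
{"fn": "play_rows", "kwargs": {"motion": [0, 0.5, -2, 0, 0, 0, 10, 0, 1, -4, 0, 0, 0, 20, 0, 1.2, -5, 0, 0, 0, 27, 0, 1.4, -5.3, 0, 0, 0, 27, 0, 1.4, -5.3, 0, 0, 0, 27]}}

```text
clock: 26.9
position: [492.5, -159.8, 140.6]
ee_rot: [1.0, -0.016, 0.0, -0.003]
contact_force: [-0.3, -0.5, -2.9]
gripper_width: 35.6
```

```bash
python3 look.py d1 wrist top scene; python3 bars.py
python3 - <<'E'
from h import *
print(arm.read_state()['joints'].round(3))
for n in("scene","wrist"):
    p,d=arm.get_image(n); cv2.imwrite(f"pics/d1{n}.png",p[:,:,::-1])
    o=arm.outline_of("mat",n)
    if o:
        m=o[0]['mask']; c=max(cv2.findContours(m.astype(np.uint8),0,1)[0],key=cv2.contourArea)[:,0]
        w=onz(n,c,2)[:,:2]; print(n,o[0]['confidence'],o[0]['extent'],cv2.minAreaRect(w.astype(np.float32)))
E
```

```text
t 26.9 [ 492.5 -159.8  140.6] F [-0.31 -0.54 -2.88] tau [-0.04 -0.01 -0.  ] pitch 0.0 yaw -1.8 w 35.63922768179351
lip [ 412.6 -157.1  114. ]
lip own -130.6 -320.7
area 18 uv [174.8 210.2] own 26.2 76.8 z [22.1 23.9 27. ]
[-0.002  0.291 -0.38  -0.007 -0.898  1.548]
scene 0.78 [290.0, 208.1, 97.7, 47.7] ((494.7762451171875, -162.208984375), (130.4666290283203, 225.0590057373047), 87.86602783203125)
wrist 0.63 [263.5, 71.7, 127.4, 170.6] ((517.4507446289062, -163.07444763183594), (120.87215423583984, 168.40921020507812), 87.88365936279297)
```

View pics/d1.png

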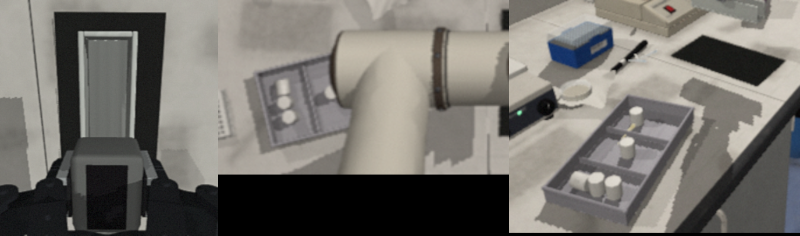

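View pics/d1wrist.png

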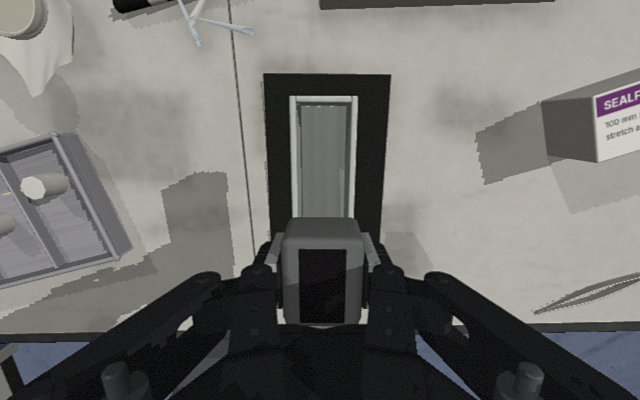

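Call:
{"fn": "play_rows", "kwargs": {"motion": [0, 0, -0.1, -3, 0, 0, 0, 0, 0, -0.1, -6, 0, 0, 0, 0, 0, -0.1, -9, 0, 0, 0, 0, 0, -0.1, -10, 0, 0, 0, 0, 0, -0.1, -10.3, 0, 0, 0]}}

```text
clock: 27.92
position: [492.5, -160.5, 38.1]
ee_rot: [1.0, -0.014, 0.001, -0.002]
contact_force: [0.3, 0.4, -1.8]
gripper_width: 35.4
```

Call:
{"fn": "play_rows", "kwargs": {"motion": [0, 0, 0, -0.2, 0, 0, 0, 0, 0, 0, -0.4, 0, 0, 0, 0, 0, 0, -0.4, 0, 0, 0]}}

```text
clock: 28.3
position: [492.4, -160.5, 34.5]
ee_rot: [1.0, -0.014, 0.001, -0.003]
contact_force: [-0.9, -0.4, -2.7]
gripper_width: 35.4
```

```bash
python3 look.py e1 wrist scene
```

```text
t 28.3 [ 492.4 -160.5   34.5] F [-0.93 -0.42 -2.67] tau [-0.03 -0.03 -0.04] pitch 0.2 yaw -1.6 w 35.35724267488022
lip [ 412.5 -158.1    7.8]
lip own -130.8 -321.6
```

Call:
{"fn": "play_rows", "kwargs": {"motion": [0, 0, 0, -0.1, 0, 0, 0, 0, 0, 0, -0.2, 0, 0, 0, 0, 0, 0, -0.2, 0, 0, 0]}}

```text
clock: 28.78
position: [492.3, -160.6, 32.4]
ee_rot: [1.0, -0.014, 0.001, -0.002]
contact_force: [-1.4, 0.9, 2.1]
gripper_width: 35.1
```

Call:
{"fn": "play_rows", "kwargs": {"motion": [0, 0, 0, -0.05, 0, 0, 0, 60, 0, 0, -0.05, 0, 0, 0, 100, 0, 0, -0.05, 0, 0, 0, 100, 0, 0, -0.05, 0, 0, 0, 100, 0, 0, -0.05, 0, 0, 0]}}

```text
clock: 29.4
position: [492.2, -160.5, 31.4]
ee_rot: [1.0, -0.014, 0.001, -0.003]
contact_force: [-0.2, 0.2, 0.5]
gripper_width: 86.0
```

```bash
python3 look.py e2 wrist scene
```

```text
t 29.4 [ 492.2 -160.5   31.4] F [-0.24  0.18  0.5 ] tau [-0.05  0.02 -0.  ] pitch 0.1 yaw -1.6 w 85.97568616336648
lip [ 412.3 -158.1    4.8]
lip own -131.1 -321.6
```

View pics/e2.png

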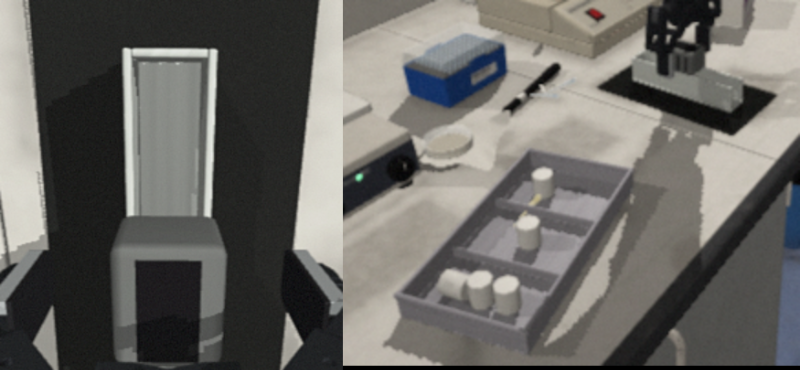

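Released; now lift straight up and swing aside for a clear top view.

Call:
{"fn": "play_rows", "kwargs": {"motion": [100, 0, 0, 3, 0, 0, 0, 100, 0, 0, 8, 0, 0, 0, 100, 0, 0, 13, 0, 0, 0, 100, 0, 0, 18, 0, 0, 0, 100, 0, -4, 20, 0, 0, 0]}}

```text
clock: 30.12
position: [493.7, -199.9, 235.6]
ee_rot: [1.0, -0.012, 0.004, -0.002]
contact_force: [0.2, -0.5, -0.6]
gripper_width: 85.4
```

Call:
{"fn": "play_rows", "kwargs": {"motion": [100, -2, -5, 1, 0, 0, 0, 100, -4, -10, 1, 0, 0, 0, 100, -6, -15, 1, 0, 0, 0, 100, -6, -15, 1, 0, 0, 0]}}

```text
clock: 30.62
position: [430.5, -353.1, 241.0]
ee_rot: [1.0, -0.017, 0.0, -0.003]
contact_force: [0.5, 0.7, -1.0]
gripper_width: 85.4
```

```bash
python3 bars.py
python3 - <<'E'
from h import *
p,d=arm.get_image("top"); P=cloud("top",d)
cv2.imwrite("pics/f1.png",cv2.resize(p[100:270,130:500,::-1],None,fx=2.1,fy=2.1))
for t,z in(("tray",27),("mat",2),("shaker",36),("film_carton",55),("marker",6),("small_dish",16)):
    o=arm.outline_of(t,"top")
    if not o: print(t,None);continue
    m=o[0]['mask']; c=max(cv2.findContours(m.astype(np.uint8),0,1)[0],key=cv2.contourArea)[:,0]
    print(t,o[0]['confidence'],cv2.minAreaRect(onz("top",c,z)[:,:2].astype(np.float32)))
s=arm.read_state(); print(s['clock'],s['position'])
E
```

```text
area 20 uv [174.8 210. ] own 26.7 77.0 z [20.5 23.2 25.6]
tray 0.85 ((464.6571044921875, 184.4167938232422), (132.9232177734375, 245.06582641601562), 13.18375301361084)
mat 0.62 ((494.3778076171875, -135.85745239257812), (73.0536117553711, 221.0521697998047), 87.01765441894531)
shaker 0.82 ((444.41680908203125, -155.35157775878906), (34.089664459228516, 62.40739059448242), 82.03296661376953)
film_carton 0.86 ((560.9783935546875, -424.0684509277344), (54.91172790527344, 126.71248626708984), 15.907303810119629)
marker 0.72 ((671.384521484375, -51.901161193847656), (17.163347244262695, 137.66180419921875), 9.879671096801758)
small_dish 0.94 ((666.144775390625, 106.61958312988281), (60.203128814697266, 60.367897033691406), 89.47801208496094)
31.025 [ 432.6954973  -349.65718677  241.65450028]
```

View pics/f1.png

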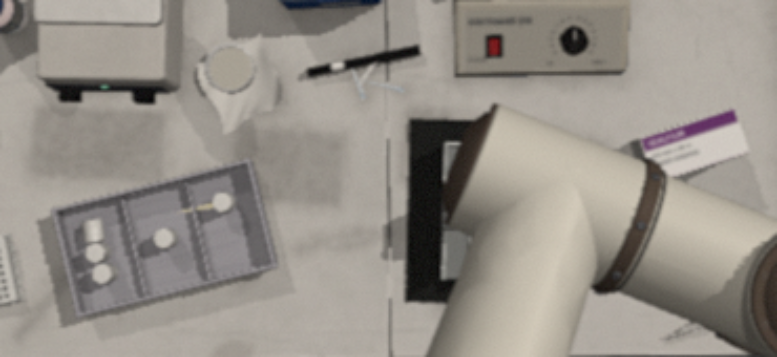

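Call:
{"fn": "play_rows", "kwargs": {"motion": [100, 0.5, 5, 0, 0, 0, 0, 100, 0.5, 10, 0, 0, 0, 0, 100, 0.5, 15, 0, 0, 0, 0, 100, 0.5, 19, 0, 0, 0, 0, 100, 0.5, 19, 0, 0, 0, 0]}}

```text
clock: 31.65
position: [437.3, -158.1, 242.1]
ee_rot: [1.0, -0.012, 0.001, -0.003]
contact_force: [-0.2, 0.3, 1.0]
gripper_width: 85.6
```

Run:
```python
from h import *
p,d=arm.get_image("wrist"); P=cloud("wrist",d); cv2.imwrite("pics/f2.png",p[:,:,::-1])
o=arm.outline_of("mat","wrist"); m=o[0]['mask']; c=max(cv2.findContours(m.astype(np.uint8),0,1)[0],key=cv2.contourArea)[:,0]
print('mat',cv2.minAreaRect(onz("wrist",c,2)[:,:2].astype(np.float32)))
for a,b in((30,44),(60,76)):
    m=(P[...,2]>a)&(P[...,2]<b)&(abs(P[...,1]+158)<40)&(abs(P[...,0]-495)<100)
    print(a,m.sum(),cv2.minAreaRect(P[m][:,:2].astype(np.float32)))
    q=P[m]; A=np.c_[q[:,:2]-q[:,:2].mean(0),np.ones(len(q))]; print('plane',np.linalg.lstsq(A,q[:,2],rcond=None)[0].round(4))
```

```text
mat ((490.1932678222656, -163.88436889648438), (122.07967376708984, 222.3966064453125), 87.70572662353516)
30 584 ((490.6091003417969, -162.4620819091797), (31.307037353515625, 158.79165649414062), 88.04320526123047)
plane [-5.50000e-03 -1.70000e-02  3.65343e+01]
60 1288 ((491.0343322753906, -162.04385375976562), (36.70069885253906, 43.43782424926758), 88.97669219970703)
plane [-6.90000e-03 -4.40000e-03  6.90661e+01]
```

View pics/f2.png

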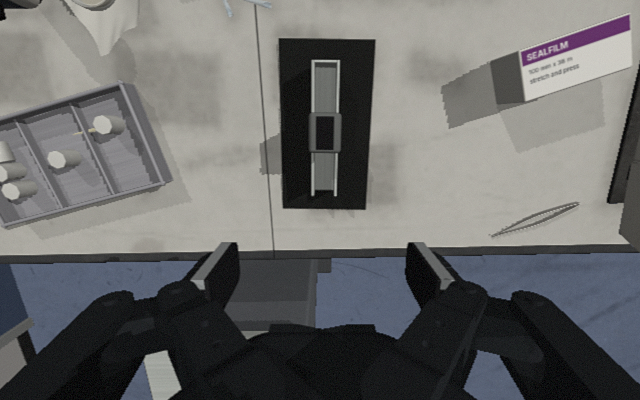

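The shaker stands level and empty, within about 2 mm of the mat's centre: the mat's corners run from (279,40) to (366,208), with the grip block at (325,132). The gripper is clear.

```bash
python3 -c "
from bench import arm
print(arm.job_done())"
```

```text
the job is handed in; nothing more can be done
None
```

The job is handed in: all five bars are in the tray and the empty shaker is back on its mat, at about 32 s on the clock against the 72 s limit.

- **Bars:** One lies in each of the two fields nearer the mat and three in the far one. I had wanted two, two and one, but the last two slid out together. This still meets "at least one in each, no more than three in any". None is beside the tray, and the gripper never touched a bar.
- **Turn partway:** With the mouth towards the robot, a wrist joint reached its limit at about 22° of tilt. I levelled the shaker, turned it half round to pour away from the robot, and turned it back before setting it down.
- **Shaker:** In the last wrist picture its centre is within about 2 mm of the mat's centre. It is level within measurement (tilt under 1°), in line with the mat, and released with the gripper clear.
- **Other things:** The marker, carton and dish measured within about 2 mm of where they started. I saw no force above about 6 N at the wrist in any reading.
- **Checks that disagreed:** My colour-based bar finder, run after the release, found only one bar. The top and scene pictures clearly showed all five, and an earlier run of the same check had counted five. The arm hid part of the mat in the last top view, so its figures for the shaker and mat there were no use, and I relied on the wrist view.

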